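# Push a row of sample pots home in the feeder magazine

### The arm

A 6-joint arm with a two-finger parallel gripper is mounted at the origin on a cart in front of the work surface, level with it; the furniture and walls round the work are solid. World frame = base frame: x ahead of the robot, y to its left, z up, the work surface at z = 0. Lengths are in mm, angles in degrees, forces in N, time in s.
With the tool pointing down it reaches from about 350 to 925 mm from the base axis. Payload 6.4 kg.
Tool frame: the origin (TCP) lies between the finger pads; the fingertips stand 17 mm ahead of it and the grasp point (between the pads) lies 2 mm behind it (tip_extent is the distance from the TCP to the fingertips, in mm); z points along the fingers, y is the line along which they close (so a half turn about z gives the same grasp; the last joint's range is limited). The gripper opens to 85 mm and grips with 20 to 120 N. Pads are 22 mm wide; open, the fingers measure 114 mm over their backs; the gripper's body (76 mm by 85 mm) begins 54 mm behind the grasp point. The pads swing forward as they close: fully open they stand 13 mm farther back than shut.
Start: joints at [63.764, 14.043, 89.255, -0, 76.702, -9.975], TCP at [182.001, 624.011, 248.29] pointing down, gripper open.
Joint ranges: [-179.41, 179.41], [-58.25, 129.5], [7.25, 145.43], [-54.29, 234.29], [11.92, 165.04], [-157.13, 157.13]. Speed limits (degrees/s): [147.25, 147.25, 180, 180, 180, 180].

### API

Orientations are given as [roll, pitch, yaw] about the fixed x, y, z axes, in that order (R = Rz(yaw) Ry(pitch) Rx(roll)).
In Python, from workcell import state, get_image, camera_info, hand_in, tip_extent gives the robot as it stands. The module is installed in compiled form; this text tells all that it offers.
- The arm moves only by the tool drive_tool, never from a script. Its arguments are lists of equal length, an entry for each row: "linear": the shift along the tool's x, y, z in cm, a list of three; "yaw": the turn about the tool's z in degrees. In form: {"linear": [[tx, ty, tz], ...], "yaw": [yaw, ...]}. A call has 1 to 12 rows; each row is the pose to reach, as a shift and turn from the pose commanded when the call began, along the tool's axes at that moment; what a row does not reach only later rows make up. A row lasts 1/12 s, in which the tool goes at most 41.7 mm and 7.16 degrees, less where a joint would pass 70% of its speed; a pose out of reach is approached as far as the arm can. A call with a gripper value outside its range is refused whole. "gripper" is the finger opening in cm, from 0 to 8.54, set as the call begins (left out, the last holds). The fingers move at their own pace and stop on an object; "newtons" is the grip in N (left out, the last holds). Time passes only in rows, so rows that repeat a pose let the fingers close. It gives the time, the measured TCP pose, the force, the opening and the grip force at its end, in the units of the state.
- state(): the state, without advancing time (a new reading comes with each control period).
- get_image(name): name is "side" or "top" or "wrist"; returns the picture (420x560x3 uint8, red, green, blue); there is no depth.
- camera_info(name): a dict with "fx", "fy", "cx", "cy" (pixels), "pose" (4x4, takes a point from camera to world coordinates); the wrist camera has in their place "T_tool_cam" (4x4, takes a point from camera to tool coordinates, whose origin is the TCP and whose axes are the flange's). Camera axes: x right, y down, z forward; pixel columns grow to the right and rows downward; lengths in mm; the calibration is good to about 2 mm. The wrist camera is an equidistant fisheye: a pixel r from the principal point sees the ray r / f radians off the axis. A picture is of the moment at which its call begins: read the wrist's pose just before it. camera_info takes no time and is no camera call.
- hand_in(): hands the job in; it is judged then, once.
The state is a dict: "t": time; "joint_positions": joint angles; "dq": joint speeds; "joint_torque": joint torques, N m; "ee_pos": TCP position; "ee_rot": TCP orientation; "wrist_force": force on the tool from outside, world axes, zero at the start; "ft_torque": the same for the moment, N m; "opening": opening from 0.0 (shut) to 1.0 (fully open); "grasp_force": force on a finger pad.
Only numpy, scipy, OpenCV 4.12 (cv2) and the standard library are available. Lean on these libraries where they do the work, as an engineer would, in place of code of your own. Each camera call takes 0.05 s, during which the arm holds its last target. There are 200 camera calls.

### The job

Load the sample feeder: the four pots stand in a loose row on its loading plate. Square the row up against the fence, then push all four together as one closed, straight row into the lane, in the order in which they stand, until the leading pot is firmly home against the end stop hidden under the hood; feel for the stop and do not ram it. Leave the pots upright and close together in the lane, and do not disturb the rock samples in their card trays, the loupe or the marker.

Things in the scene. Friction and masses are not known exactly. Their poses are not given: they have to be found in the camera images.
- magazine: Feeder magazine: fixed aluminium base plate 402x92x6 mm, x = -190..212, y = -50..42 in its frame; pots stand on its top, z = 6. Origin: under the plate at the lane mouth, on the line the pot centres run when touching the fence. x = feed direction into the lane, y = towards the fence. For x < 0 it is a loading plate, open at the -y side but for a flare at the mouth (from x = -17, y = -41).
- fence (a point): Point on the top edge of the fence's upright face, at the loading end (magazine x = -184, y = 17, z = 34). The fence is an aluminium angle with a slick white wear strip on its face, its wall 5 mm thick (y = 17..22), running straight on from here as the fence-side wall of the lane to x = 206; low foot behind it to y = 38.
- side_rail (a point): Mouth end of the lane's sprung white side rail, on its inner face (magazine x = 0, y = -15.7, z = 21; rail z = 9..33, to x = 196). It stands 1.5 mm in the pots' way, gives sideways up to 5 mm and pinches pots against the fence, holding them where left; the row drags about 3 to 6 N once the first pot is in it. Outer wall behind it: y = -26..-30, top z = 34, spring-screw heads out to y = -45.
- hood (a point): Middle of the front edge of the grey sheet hood's roof, underside (magazine x = 88, y = -4, z = 60; top z = 63). The hood, open to the front, covers the lane from x = 88 to 208 and clears the pots by 4 mm; above the lane at x < 88 nothing is in the way. Under it, unmeasured, is a solid rubber-faced end stop locked with its face anywhere from x = 144 to 187: the row has to feel for it.
- rod_hole (a point): Where the end stop's rod leaves the far end plate (magazine x = 208, y = 0, z = 32); the rod and its black end stick out to x = 233 to 276. With the row home against the stop, the last pot's centre lies somewhere between x = 22 and x = 67. The stop does not yield: press it with some 10 to 15 N in all, never 25.
- pot_1: Leading pot (nearest the lane mouth): white screw-cap sample pot, upright cylinder 34.5 mm diameter, 50 mm tall, 50 to 100 g. Origin: centre of its underside, z up. The four pots look alike; they start up to 8 mm clear of the fence with gaps of 0 to 7 mm between neighbours.
- pot_2: Second pot of the row, like pot_1.
- pot_3: Third pot of the row, like pot_1.
- pot_4: Last pot of the row (farthest from the mouth), like pot_1; the pots stick up 22 mm above fence and walls. Pushed high, near the caps, the pots tip; pushed low they slide upright.
- card_tray_0: Card tray 62x62x20 mm with a rock sample in it, behind the fixture; bystander. Origin: centre of its underside.
- card_tray_1: A second such card tray with a rock; bystander.
- card_tray_2: A third such card tray with a rock; bystander.
- loupe: Folding pocket loupe 36x47x11 mm lying behind the fixture; bystander. Origin: centre of its underside.
- marker: Felt marker 132 mm long, 13 mm thick, lying behind the fixture; bystander. Origin: under its middle, long axis y.

How it is judged (in metres and radians):
On the way, in this order (a step that is already met when the one before it is completed fails the run):
1. the row is squared up against the fence on the loading plate: all four pots within 3 mm of it, the leading pot not yet in the lane's side rail (y of each of pot_1, pot_2, pot_3, pot_4 in the frame of magazine above -0.003 m and x of pot_1 in the frame of magazine below 0 m), for 0.1 s.
2. the row, straight and closed up, is pressed home against the end stop (over 3 N on the stop) (contact force between pot_1 and stop_face above 3 N and horizontal distance between pot_1 and pot_2 below 0.0375 m and horizontal distance between pot_2 and pot_3 below 0.0375 m and horizontal distance between pot_3 and pot_4 below 0.0375 m and y of pot_1 in the frame of magazine between -0.004 and 0.003 m and y of pot_2 in the frame of magazine between -0.004 and 0.003 m and y of pot_3 in the frame of magazine between -0.004 and 0.003 m and y of pot_4 in the frame of magazine between -0.004 and 0.003 m and x of pot_4 in the frame of magazine above 0.017 m), for 0.1 s.
At the end, for the whole second after the job is handed in: All four pots stand upright in the lane in their order, the leading pot within 3 mm of the end stop, each neighbour within 3 mm of touching the next, all within 4 mm of the fence line, the last one wholly inside the mouth, at rest and released (horizontal distance between pot_1 and stop_face below 0.0242 m and horizontal distance between pot_1 and pot_2 below 0.0375 m and horizontal distance between pot_2 and pot_3 below 0.0375 m and horizontal distance between pot_3 and pot_4 below 0.0375 m and y of pot_1 in the frame of magazine between -0.004 and 0.003 m and y of pot_2 in the frame of magazine between -0.004 and 0.003 m and y of pot_3 in the frame of magazine between -0.004 and 0.003 m and y of pot_4 in the frame of magazine between -0.004 and 0.003 m and x of pot_4 in the frame of magazine above 0.017 m and x of pot_1 in the frame of magazine above 0.107 m and x of pot_2 in the frame of magazine above 0.077 m and x of pot_3 in the frame of magazine above 0.047 m and angle between each of pot_1, pot_2, pot_3, pot_4's own z axis and vertical below 0.06 rad and height (world z) of each of pot_1, pot_2, pot_3, pot_4 below 0.009 m and linear speed of each of pot_1, pot_2, pot_3, pot_4 below 0.01 m/s).
It fails at once if the row splays: a pot strays more than 14 mm off the row's line (y of any of pot_1, pot_2, pot_3, pot_4 in the frame of magazine below -0.014 m or y of any of pot_1, pot_2, pot_3, pot_4 in the frame of magazine above 0.014 m).
It fails at once if the row is broken up: neighbours more than 14 mm apart (48 mm between centres) (horizontal distance between pot_1 and pot_2 above 0.048 m or horizontal distance between pot_2 and pot_3 above 0.048 m or horizontal distance between pot_3 and pot_4 above 0.048 m).
It fails at once if a pot is tipped by more than 20 degrees (angle between any of pot_1, pot_2, pot_3, pot_4's own z axis and vertical above 0.35 rad).
It fails at once if the stop is rammed: over 25 N on it (contact force between pot_1 and stop_face above 25 N).
It fails at once if a card tray, the loupe or the marker is pushed about (over 15 mm) (distance of any of card_tray_0, card_tray_1, card_tray_2, loupe, marker from where it was at the start of the episode above 0.015 m).
It also fails if it takes over 59 s, if anything falls off the work surface, if the arm or the gripper's body presses on something with over 40 N, if the wrist force passes 120 N, or if a joint passes its speed limit or range.

## Working session

There is one attempt and no reset: what is moved stays moved. The work goes in short steps, Python scripts to look and compute and a tool call to move; the robot and the scene stay as the last step left them, time stands still between calls to the robot, and variables do not carry over. Pictures are saved under pics/ and viewed, at most 10 in all, crops included, and the job is handed in when it is done.

Besides the shell and the picture viewer there is one more tool, called after "Call:" as name(argument=value, ...), one argument or row to a line, values as JSON. drive_tool: Moves the arm, as the interface text tells. Its arguments: {"type":"object","properties":{"linear":{"type":"array"},"yaw":{"type":"array"},"gripper":{"type":"number"},"newtons":{"type":"number"}},"required":["linear","yaw"]}

```bash
mkdir -p pics
python3 - <<'E'
from workcell import *
import cv2
s=state();print(s['ee_pos'],s['ee_rot'],s['t'],tip_extent if not callable(tip_extent) else tip_extent())
for n in('side','top','wrist'):
    im=get_image(n);cv2.imwrite(f'pics/{n}0.png',im[:,:,::-1]);print(n,camera_info(n))
E
```

```text
[181.76204606 623.51186437 247.15827475] [-1.79887569e+02 -1.93513176e-02  1.63737553e+02] 0.0 17.0
side {'fx': 429.96502687679117, 'fy': 429.96502687679117, 'cx': 281.0198022127404, 'cy': 215.86138541479767, 'pose': array([[ 8.65603295e-01, -3.16349768e-01,  3.88141416e-01,
         2.37089953e+02],
       [-5.00700126e-01, -5.38311037e-01,  6.77879496e-01,
        -6.35167664e+02],
       [-5.50621348e-03, -7.81117182e-01, -6.24360176e-01,
         6.68414323e+02],
       [ 0.00000000e+00,  0.00000000e+00,  0.00000000e+00,
         1.00000000e+00]])}
top {'fx': 460.9903112262128, 'fy': 460.9903112262128, 'cx': 280.8489264008485, 'cy': 214.48561791268216, 'pose': array([[-1.13592680e-02, -9.93837320e-01,  1.10264904e-01,
         5.06895077e+02],
       [-9.99922832e-01,  1.18445131e-02,  3.74668303e-03,
        -1.56225620e+01],
       [-5.02962751e-03, -1.10213836e-01, -9.93895172e-01,
         8.96386425e+02],
       [ 0.00000000e+00,  0.00000000e+00,  0.00000000e+00,
         1.00000000e+00]])}
wrist {'fx': 325.19226210127806, 'fy': 325.19226210127806, 'cx': 280.2757644458642, 'cy': 209.6301597818425, 'T_tool_cam': array([[ 3.86803696e-04, -9.54870487e-01, -2.97022228e-01,
         7.60737160e+01],
       [ 9.99999925e-01,  3.61182237e-04,  1.41138959e-04,
        -1.80448650e-01],
       [-2.74902739e-05, -2.97022260e-01,  9.54870555e-01,
        -1.25383352e+02],
       [ 0.00000000e+00,  0.00000000e+00,  0.00000000e+00,
         1.00000000e+00]])}
```

View pics/top0.png

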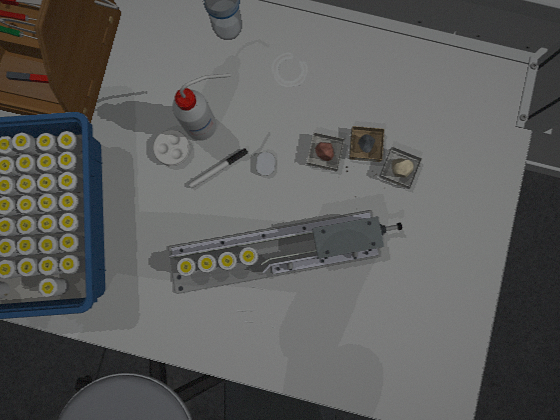

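View pics/side0.png

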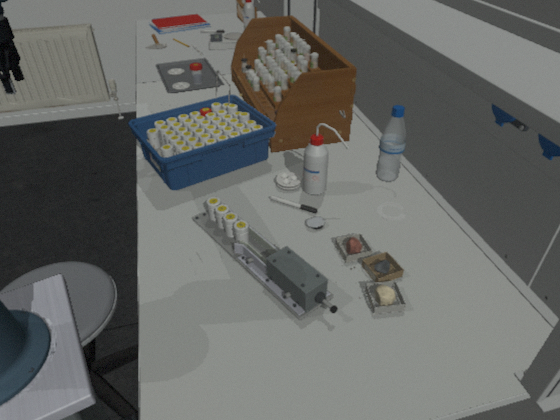

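The top view shows four yellow-capped pots at about (186,267), (207,263), (227,260) and (248,256). The hood is at (348,237), with the fence above the pots and the trays, loupe and marker farther up. The side view shows the same row at (213,203) to (241,232), with the hood at (297,277). I'll zoom in to get accurate features.

Run:
```python
import cv2,numpy as np
a=cv2.imread('pics/top0.png')[200:305,155:415];b=cv2.imread('pics/side0.png')[185:325,180:350]
cv2.imwrite('pics/ztop.png',cv2.resize(a,None,fx=3,fy=3,interpolation=cv2.INTER_CUBIC))
cv2.imwrite('pics/zside.png',cv2.resize(b,None,fx=4,fy=4,interpolation=cv2.INTER_CUBIC))
for n in('top','side'):
    im=cv2.imread(f'pics/{n}0.png');h=cv2.cvtColor(im,cv2.COLOR_BGR2HSV)
    m=cv2.inRange(h,(20,100,100),(36,255,255));k,l,st,c=cv2.connectedComponentsWithStats(m)
    print(n,[(c[i].round(2).tolist(),int(st[i,4])) for i in range(1,k) if st[i,4]>5 and (c[i][0]>160 if n=='top' else c[i][1]>190)])
```

```text
top [([247.92, 255.84], 89), ([226.84, 260.23], 86), ([206.22, 262.95], 86), ([185.51, 266.3], 84)]
side [([213.0, 200.5], 26), ([221.53, 208.09], 32), ([229.97, 216.11], 35), ([240.6, 224.26], 35)]
```

View pics/ztop.png

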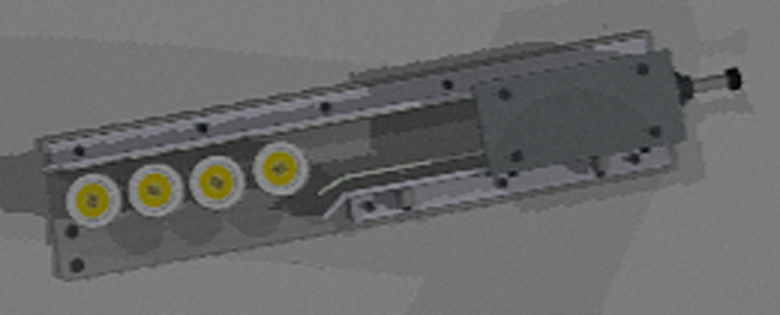

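View pics/zside.png

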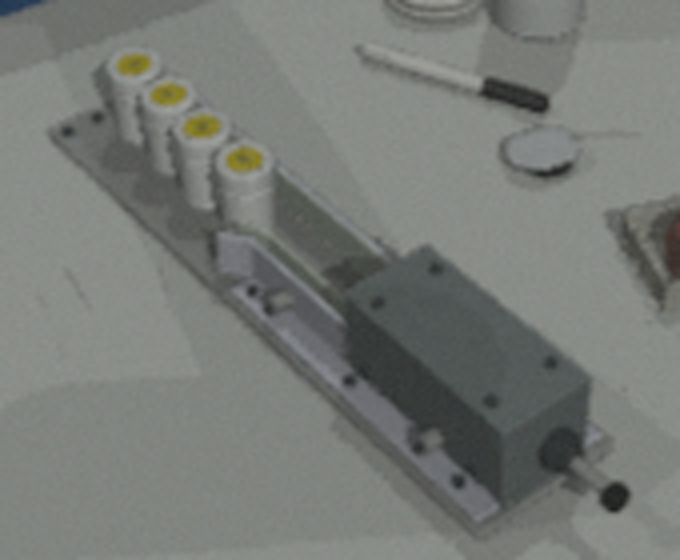

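```bash
cat > h.py <<'E'
import numpy as np
from workcell import camera_info
CI={n:camera_info(n) for n in('top','side','wrist')}
def ray(n,p):
    c=CI[n];d=np.array([(p[0]-c['cx'])/c['fx'],(p[1]-c['cy'])/c['fy'],1]);return c['pose'][:3,3],c['pose'][:3,:3]@d
def onz(n,p,z):
    o,d=ray(n,p);return o+d*(z-o[2])/d[2]
def tri(p,q):
    o1,d1=ray('top',p);o2,d2=ray('side',q);d1=d1/np.linalg.norm(d1);d2=d2/np.linalg.norm(d2)
    s=np.linalg.lstsq(np.c_[d1,-d2],o2-o1,rcond=None)[0];a=o1+s[0]*d1;b=o2+s[1]*d2
    return (a+b)/2,np.linalg.norm(a-b)
E
python3 - <<'E'
from h import *
from scipy.optimize import least_squares
np.set_printoptions(precision=1,suppress=True)
T=lambda u,v:(155+(u+.5)/3-.5,200+(v+.5)/3-.5)
S=lambda u,v:(180+(u+.5)/4-.5,185+(v+.5)/4-.5)
pt=[(247.92,255.84),(226.84,260.23),(206.22,262.95),(185.51,266.3)];ps=[(240.6,224.26),(229.97,216.11),(221.53,208.09),(213,200.5)]
P=[]
for a,b in zip(pt,ps):
    print('pot',*tri(a,b),onz('top',a,56),onz('side',b,56));P.append(onz('top',a,56))
ht=[T(476,87),T(670,52),T(684,137),T(493,174)];hs=[S(430,246),S(588,380),S(500,430),S(345,292)]
for a,b in zip(ht,hs): print('hood',*tri(a,b),onz('top',a,63),onz('side',b,63))
# hood: fence side y=-4+w, other -4-w
C=[('top',T(55,280),-190,-50,6),('top',T(38,143),-190,42,6),('top',T(652,30),212,42,6),('side',S(50,130),-190,-50,6),('side',S(478,526),212,-50,6),('top',T(45,172),-184,17,34),('top',T(476,96),88,17,34)]
H=[(n,p,x,s) for n,L in(('top',ht),('side',hs)) for p,(x,s) in zip(L,((88,1),(208,1),(208,-1),(88,-1)))]
def f(v):
    x0,y0,a,w=v;c,s=np.cos(a),np.sin(a);r=[]
    for n,p,x,y,z in C+[(n,p,x,-4+s_*w,63) for n,p,x,s_ in H]:
        q=onz(n,p,z)[:2];e=q-[x0+c*x-s*y,y0+s*x+c*y];r+=[c*e[0]+s*e[1],-s*e[0]+c*e[1]]
    return np.array(r)
r=least_squares(f,[520,-40,-1.4,25],loss='soft_l1',f_scale=2);x0,y0,a,w=r.x;print(r.x,np.degrees(a));print(f(r.x).reshape(-1,2))
R=np.array([[np.cos(a),np.sin(a)],[-np.sin(a),np.cos(a)]])
for z in(56,):
  for a_,b_ in zip(pt,ps): print('mag',R@(onz('top',a_,z)[:2]-[x0,y0]),R@(onz('side',b_,z)[:2]-[x0,y0]))
E
```

```text
pot [525.   48.3  56.9] 0.5946480607130764 [525.3  48.2  56. ] [525.1  49.4  56. ]
pot [517.1  86.7  56.9] 1.3390764210269197 [517.8  86.5  56. ] [516.9  88.   56. ]
pot [512.7 124.1  56.8] 1.2392823906899693 [513.3 124.   56. ] [512.5 125.4  56. ]
pot [507.1 161.5  57. ] 1.1827548938121029 [507.7 161.5  56. ] [507.  163.1  56. ]
hood [573.3 -71.3  63.3] 1.211708714259818 [572.8 -71.   63. ] [574.1 -71.2  63. ]
hood [ 592.4 -188.9   61.5] 1.0182555308997308 [ 592.7 -188.8   63. ] [ 591.  -189.8   63. ]
hood [ 539.9 -195.    62.3] 2.9056383637614913 [ 541.2 -195.5   63. ] [ 538.2 -195.    63. ]
hood [519.9 -79.9  63.9] 1.0466528322680781 [520.4 -80.2  63. ] [519.8 -78.9  63. ]
[537.   12.9  -1.4  26.6] -80.78085757896764
[[-2.9  0.6]
 [-0.9 -3.4]
 [ 0.   0.6]
 [ 1.9  0.1]
 [-4.8  4.4]
 [ 1.5  0.7]
 [ 1.9  1.3]
 [ 0.6 -0.7]
 [ 0.1 -0. ]
 [-1.6  1.4]
 [ 1.3 -0.7]
 [ 1.   0.5]
 [ 0.8 -1.8]
 [-2.6 -1.5]
 [-0.1 -1. ]]
mag [-36.7  -5.9] [-37.9  -5.8]
mag [-75.7  -7.2] [-77.3  -7.8]
mag [-113.4   -5.6] [-114.9   -6.1]
mag [-151.4   -5.1] [-153.    -5.5]
```

```bash
cat >> h.py <<'E'
M0=np.array([537.0,12.9]);A=np.radians(-80.78)
RM=np.array([[np.cos(A),np.sin(A)],[-np.sin(A),np.cos(A)]])
def mag(s): return np.r_[RM@(s['ee_pos'][:2]-M0),s['ee_pos'][2]]
def togo(s,m,yaw=189.22):
    from scipy.spatial.transform import Rotation as Ro
    w=np.r_[RM.T@np.array(m[:2])+M0,m[2]]
    R=Ro.from_euler('xyz',s['ee_rot'],degrees=True).as_matrix()
    return (R.T@(w-s['ee_pos'])/10).round(2), -((yaw-s['ee_rot'][2]+180)%360-180)
E
python3 - <<'E'
from h import *
from workcell import *
T=lambda u,v:(155+(u+.5)/3-.5,200+(v+.5)/3-.5)
S=lambda u,v:(180+(u+.5)/4-.5,185+(v+.5)/4-.5)
for n,p in(('top',T(742,78)),('top',T(734,80)),('side',S(616,497)),('side',S(625,505))): print(n,RM@(onz(n,p,32)[:2]-M0))
print(tri(T(734,80),S(614,496)))
print(togo(state(),(-75,-56,130)))
E
```

```text
top [256.11303838   0.91810552]
top [250.93269472   0.54602466]
side [250.5859057    1.08802222]
side [256.57807823   1.00053124]
(array([ 577.37192478, -234.23015963,   33.27794385]), np.float64(0.6027978643019912))
(array([-42.92, -44.3 ,  11.79]), np.float64(-25.48211975635806))
```

Call:
drive_tool(
  linear=[
    [-42.9, -44.3, 0],
    [-42.9, -44.3, 0],
    [-42.9, -44.3, 0],
    [-42.9, -44.3, 0],
    [-42.9, -44.3, 0],
    [-42.9, -44.3, 0],
    [-42.9, -44.3, 0],
    [-42.9, -44.3, 0],
    [-42.9, -44.3, 0],
    [-42.9, -44.3, 0],
    [-42.9, -44.3, 0],
    [-42.9, -44.3, 0],
  ],
  yaw=[-25.5, -25.5, -25.5, -25.5, -25.5, -25.5, -25.5, -25.5, -25.5, -25.5, -25.5, -25.5],
  gripper=6.2,
)

```text
t: 1.15
ee_pos: [414.8, 181.5, 248.3]
ee_rot: [180.0, 0.0, -170.8]
wrist_force: [0.7, 0.3, -0.5]
opening: 0.727
grasp_force: 0.0
```

```bash
python3 -c "
from h import *
from workcell import *
s=state();print(s['t'],mag(s),s['ee_rot'],s['opening'],tip_extent(),togo(s,(-75,-56,130)))"
```

```text
Traceback (most recent call last):
TypeError: 'float' object is not callable
```

```bash
python3 -c "
from h import *
from workcell import *
s=state();print(s['t'],mag(s),s['ee_rot'],tip_extent,togo(s,(-75,-56,100)))"
```

```text
1.15 [-185.97354204  -93.58581241  248.29117035] [ 1.79995793e+02  2.16969512e-02 -1.70754321e+02] 17.0 (array([ -3.75, -11.1 ,  14.83]), np.float64(0.025678890614926786))
```

Call:
drive_tool(
  linear=[
    [-3.7, -11.1, 14.8],
    [-3.7, -11.1, 14.8],
    [-3.7, -11.1, 14.8],
    [-3.7, -11.1, 14.8],
    [-3.7, -11.1, 14.8],
    [-3.7, -11.1, 14.8],
    [-3.7, -11.1, 14.8],
  ],
  yaw=[0, 0, 0, 0, 0, 0, 0],
)

```text
t: 1.73
ee_pos: [468.2, 79.5, 99.4]
ee_rot: [180.0, -0.2, -170.9]
wrist_force: [-0.5, 0.8, 1.3]
opening: 0.729
grasp_force: 0.0
```

Run:
```python
from h import *
from workcell import *
import cv2
s=state();print(s['t'],mag(s),s['ee_rot'],s['opening'])
im=[get_image(n)[:,:,::-1] for n in('wrist','side')]
cv2.imwrite('pics/w1.png',im[0]);cv2.imwrite('pics/s1.png',cv2.resize(im[1][100:300,150:400],None,fx=3,fy=3))
```

```text
1.7333 [-76.72741527 -57.27036945  99.42153036] [ 1.79950117e+02 -1.55164491e-01 -1.70852161e+02] 0.7285741209307741
```

View pics/w1.png

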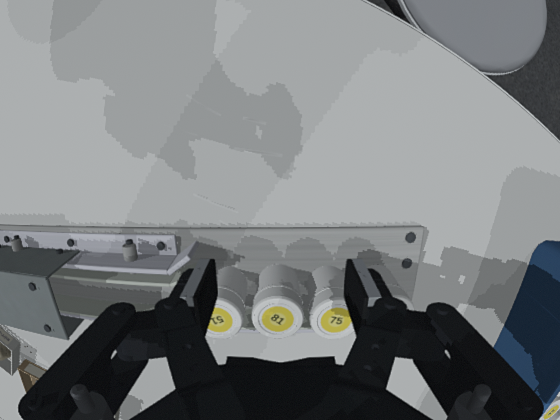

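View pics/s1.png

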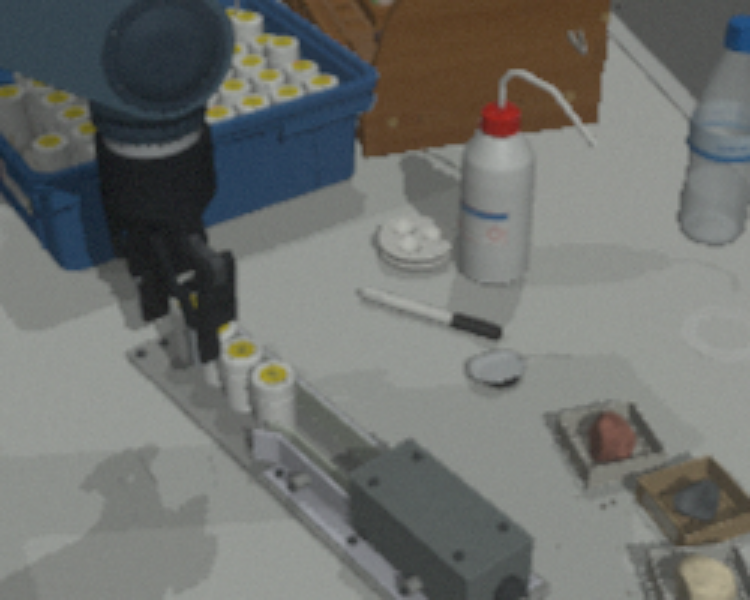

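The wrist view shows the fingers at (213,262) and (350,262), straddling the pots' near side. By ray, the fingertips lie about 10 mm ahead of the TCP at this opening. The side view shows the gripper above the robot side of the row, clear of it. Now I descend and square pots 1 and 3.

Call:
drive_tool(
  linear=[
    [0, 0, 7.4],
    [0, 0, 7.4],
    [0, 0, 7.4],
    [-0.5, 0, 7.4],
    [-1.0, 0, 7.4],
    [-1.3, 0, 7.4],
    [-1.5, 0, 7.4],
    [-1.7, 0, 7.4],
    [-1.8, 0, 7.4],
    [-1.9, 0, 7.4],
    [-2.0, 0, 7.4],
    [-2.1, 0, 7.4],
  ],
  yaw=[0, 0, 0, 0, 0, 0, 0, 0, 0, 0, 0, 0],
)

```text
t: 2.83
ee_pos: [489.5, 83.1, 26.3]
ee_rot: [180.0, -0.0, -170.8]
wrist_force: [-0.1, 0.6, -1.0]
opening: 0.725
grasp_force: 0.0
```

Call:
drive_tool(
  linear=[
    [-0.1, 0, 0],
    [-0.2, 0, 0],
    [-0.3, 0, 0],
    [-0.4, 0, 0],
    [-0.5, 0, 0],
    [-0.6, 0, 0],
    [-0.6, 0, 0],
  ],
  yaw=[0, 0, 0, 0, 0, 0, 0],
)

```text
t: 3.42
ee_pos: [495.4, 84.1, 26.2]
ee_rot: [180.0, -0.0, -170.8]
wrist_force: [-1.0, 0.2, 1.2]
opening: 0.725
grasp_force: 0.1
```

```bash
cat >> h.py <<'E'
def pots(fn=None):
    import cv2
    from workcell import get_image
    im=np.ascontiguousarray(get_image('top')[:,:,::-1])
    if fn: cv2.imwrite(fn,im)
    m=cv2.inRange(cv2.cvtColor(im,cv2.COLOR_BGR2HSV),(20,100,80),(36,255,255));k,l,st,c=cv2.connectedComponentsWithStats(m)
    for i in range(1,k):
        if st[i,4]>5 and c[i][0]>160: print('pot',(RM@(onz('top',c[i],56)[:2]-M0)).round(1),st[i,4])
E
python3 -c "
from h import *
from workcell import *
s=state();print(s['t'],mag(s),RM@s['wrist_force'][:2]);pots('pics/t2.png')"
```

```text
3.4167 [-76.96113209 -29.64731661  26.16581134] [-0.32282111 -0.91539739]
```

Call:
drive_tool(
  linear=[
    [-0.1, 0, 0],
    [-0.1, 0, 0],
    [-0.15, 0, 0],
    [-0.2, 0, 0],
    [-0.2, 0, 0],
  ],
  yaw=[0, 0, 0, 0, 0],
)

```text
t: 3.88
ee_pos: [495.6, 84.4, 26.0]
ee_rot: [180.0, -0.3, -170.7]
wrist_force: [-9.5, -1.0, 7.0]
opening: 0.726
grasp_force: 0.7
```

Call:
drive_tool(
  linear=[
    [1.7, 0, 0],
    [1.7, 3.7, 0],
    [1.7, 3.7, 0],
    [0.7, 3.7, 0],
    [0.6, 3.7, 0],
    [0.5, 3.7, 0],
    [0.4, 3.7, 0],
    [0.3, 3.7, 0],
    [0.2, 3.7, 0],
    [0.1, 3.7, 0],
    [0, 3.7, 0],
    [0, 3.7, 0],
  ],
  yaw=[0, 0, 0, 0, 0, 0, 0, 0, 0, 0, 0, 0],
)

```text
t: 4.88
ee_pos: [489.6, 120.6, 25.9]
ee_rot: [180.0, -0.3, -170.7]
wrist_force: [-9.8, -2.4, 7.7]
opening: 0.73
grasp_force: 0.5
```

```bash
python3 -c "
from h import *
from workcell import *
s=state();print(s['t'],mag(s),RM@s['wrist_force'][:2]);pots('pics/t3.png')"
```

```text
4.8833 [-113.94837806  -29.54170609   25.86648352] [  0.80362464 -10.09215577]
pot [-36.7  -1.5] 93
pot [-70.8   2.1] 42
```

Call:
drive_tool(
  linear=[
    [1.5, 0, 0],
    [3.0, 3.0, -0.7],
    [3.0, 6.5, -0.7],
    [3.0, 9.5, -0.7],
    [3.0, 9.5, -0.7],
  ],
  yaw=[0, 0, 0, 0, 0],
)

```text
t: 5.35
ee_pos: [446.2, 213.2, 33.7]
ee_rot: [179.9, 0.1, -170.5]
wrist_force: [-0.3, 0.1, 0.0]
opening: 0.728
grasp_force: 0.0
```

Call:
drive_tool(
  linear=[
    [0, 0, 0],
    [0, 0, 0],
    [0, 0, 0],
    [0, 0, 0],
    [0, 0, 0],
    [0, 0, 0],
  ],
  yaw=[0, 0, 0, 0, 0, 0],
  gripper=0,
  newtons=60,
)

```text
t: 5.85
ee_pos: [446.9, 209.3, 33.3]
ee_rot: [-180.0, 0.0, -170.8]
wrist_force: [0.2, 0.3, -0.9]
opening: 0.003
grasp_force: 0.0
```

```bash
python3 -c "
from h import *
from workcell import *
import cv2
s=state();print(s['t'],mag(s),s['opening'],RM@s['wrist_force'][:2]);pots('pics/t4.png')
a=cv2.imread('pics/t4.png')[200:305,155:415];b=get_image('wrist')[:,:,::-1]
cv2.imwrite('pics/c4.png',np.vstack([cv2.resize(a,(560,226),interpolation=cv2.INTER_CUBIC),b[60:420]]))"
```

```text
5.85 [-208.2773952   -57.42923781   33.26744726] 0.0029999060871556673 [-0.24307083  0.19537424]
pot [-36.7  -1.5] 93
pot [-75.1  -1.5] 96
pot [-113.6   -1.2] 100
pot [-151.    -1.2] 94
```

View pics/c4.png

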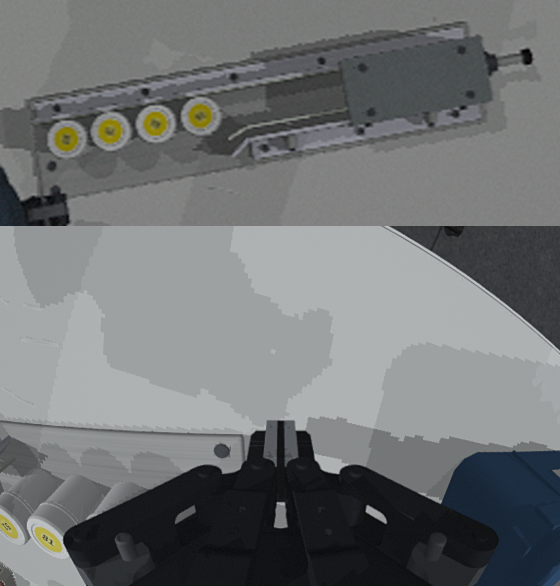

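Top crop: all four pots are in line against the fence. Measured y is -1.2 to -1.5 in my frame, which is the fence line given its offset. Wrist crop: the fingers are shut at (280,430) and clear of the row. Next I go behind pot 4 and close the row up.

Call:
drive_tool(
  linear=[
    [-4.0, 0, 0],
    [-5.6, 0, 0],
    [-5.6, 0, 0],
    [-5.6, -1.5, 0],
    [-5.6, -2.1, 0],
    [-5.6, -2.4, 0],
    [-5.6, -2.6, 0],
    [-5.6, -2.8, 0],
    [-5.6, -3.0, 0],
    [-5.6, -3.2, 0],
    [-5.6, -3.4, 0],
    [-5.6, -3.6, 0],
  ],
  yaw=[0, 0, 0, 0, 0, 0, 0, 0, 0, 0, 0, 0],
)

```text
t: 6.95
ee_pos: [509.1, 185.5, 36.0]
ee_rot: [179.8, 0.2, -170.8]
wrist_force: [-3.9, 6.7, 12.6]
opening: 0.001
grasp_force: 8.0
```

```bash
python3 -c "
from h import *
from workcell import *
s=state();print(s['t'],mag(s),s['opening'],RM@s['wrist_force'][:2]);pots('pics/t5.png')"
```

```text
6.95 [-1.74882288e+02  8.38315696e-02  3.60427151e+01] 0.0006556197991000646 [-7.19569871 -2.78968041]
pot [-36.7  -1.5] 93
pot [-73.   -1.6] 96
pot [-107.4   -1.1] 97
```

```bash
python3 -c "
from h import *
from workcell import *
import cv2
s=state();print(s['t'],mag(s),s['ee_rot'],s['wrist_force'],s['ft_torque'])
a=get_image('side')[:,:,::-1][160:260,170:300];b=get_image('wrist')[:,:,::-1]
cv2.imwrite('pics/c5.png',np.hstack([cv2.resize(a,(520,400),interpolation=cv2.INTER_CUBIC),b[200:400,100:240].repeat(2,0).repeat(2,1)]))"
```

```text
7.0 [-1.74413537e+02  1.16506864e-01  3.59333407e+01] [ 179.86593747    0.22071782 -170.76742799] [-4.09595464  6.09434908 13.36997154] [0.66427892 0.4725354  0.01885933]
```

View pics/c5.png

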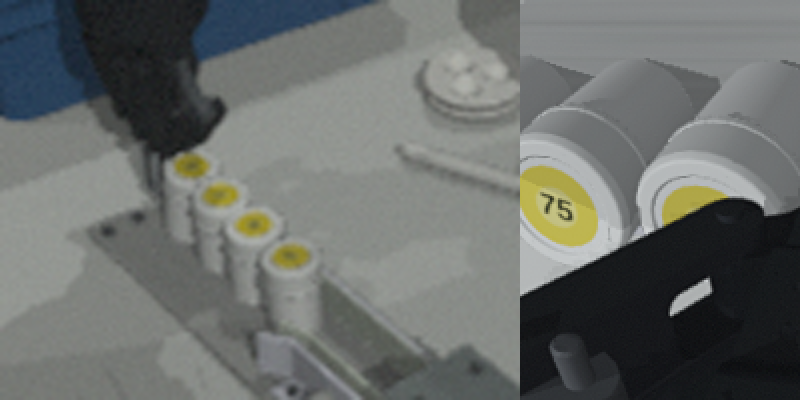

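The wrist crop shows the finger linkage overhanging pot 4's cap and pressing on it with 13 N vertically. All pots are still upright in the side crop. I'll raise the tool by 7 mm and carry on.

Call:
drive_tool(
  linear=[
    [0, 0.1, -0.4],
    [0, 0.2, -0.7],
    [0, 0.2, -0.7],
    [0, 0.2, -0.7],
  ],
  yaw=[0, 0, 0, 0],
)

```text
t: 7.43
ee_pos: [507.1, 185.4, 40.1]
ee_rot: [-180.0, -0.0, -170.7]
wrist_force: [-0.7, 0.5, -0.3]
opening: 0.0
grasp_force: 0.2
```

Call:
drive_tool(
  linear=[
    [0, -0.1, 0],
    [0, -0.2, 0],
    [0, -0.3, 0],
    [0, -0.4, 0],
    [0, -0.5, 0],
    [0, -0.5, 0],
  ],
  yaw=[0, 0, 0, 0, 0, 0],
)

```text
t: 7.93
ee_pos: [508.1, 180.1, 40.1]
ee_rot: [-180.0, -0.0, -170.8]
wrist_force: [0.1, 0.4, -0.5]
opening: 0.003
grasp_force: 0.4
```

```bash
python3 -c "
from h import *
from workcell import *
s=state();print(s['t'],mag(s),RM@s['wrist_force'][:2],s['wrist_force'][2]);pots('pics/t6.png')"
```

```text
7.9333 [-169.69077142   -1.69042738   40.12473259] [-0.36933166  0.16679817] -0.516746692452573
pot [-36.1  -1.2] 96
pot [-70.9  -1.4] 100
pot [-105.4   -1.4] 98
```

Call:
drive_tool(
  linear=[
    [0, -0.25, 0],
    [0, -0.5, 0],
    [0, -0.75, 0],
    [0, -1.0, 0],
    [0, -1.25, 0],
    [0, -1.5, 0],
    [0, -1.75, 0],
    [0, -2.0, 0],
    [0, -2.25, 0],
    [0, -2.5, 0],
    [0, -2.75, 0],
    [0, -3.0, 0],
  ],
  yaw=[0, 0, 0, 0, 0, 0, 0, 0, 0, 0, 0, 0],
)

```text
t: 8.98
ee_pos: [513.0, 150.9, 40.3]
ee_rot: [180.0, -0.0, -170.8]
wrist_force: [-1.5, 5.6, 1.3]
opening: -0.004
grasp_force: 2.8
```

Call:
drive_tool(
  linear=[
    [0, -0.25, 0],
    [0, -0.5, 0],
    [0, -0.75, 0],
    [0, -1.0, 0],
    [0, -1.25, 0],
    [0, -1.5, 0],
    [0, -1.75, 0],
    [0, -2.0, 0],
    [0, -2.25, 0],
    [0, -2.5, 0],
    [0, -2.75, 0],
    [0, -3.0, 0],
  ],
  yaw=[0, 0, 0, 0, 0, 0, 0, 0, 0, 0, 0, 0],
)

```text
t: 9.98
ee_pos: [517.9, 120.9, 40.3]
ee_rot: [180.0, -0.0, -170.8]
wrist_force: [-0.9, 4.6, 1.1]
opening: -0.002
grasp_force: 2.3
```

```bash
python3 -c "
from h import *
from workcell import *
s=state();print(s['t'],mag(s),RM@s['wrist_force'][:2],s['wrist_force'][2]);pots('pics/t7.png')"
```

```text
9.9833 [-109.69916623   -1.58109366   40.27081878] [-4.69709961 -0.14899869] 1.1079370540576983
pot [23.3 -0. ] 96
pot [-11.1  -0.9] 97
pot [-45.7  -1.1] 96
```

Call:
drive_tool(
  linear=[
    [0, -0.25, 0],
    [0, -0.5, 0],
    [0, -0.75, 0],
    [0, -1.0, 0],
    [0, -1.25, 0],
    [0, -1.5, 0],
    [0, -1.75, 0],
    [0, -2.0, 0],
    [0, -2.25, 0],
    [0, -2.5, 0],
    [0, -2.75, 0],
    [0, -3.0, 0],
  ],
  yaw=[0, 0, 0, 0, 0, 0, 0, 0, 0, 0, 0, 0],
)

```text
t: 11.03
ee_pos: [522.7, 91.3, 40.3]
ee_rot: [180.0, -0.0, -170.8]
wrist_force: [-0.6, 4.8, -0.3]
opening: -0.002
grasp_force: 2.3
```

Call:
drive_tool(
  linear=[
    [0, -0.25, 0],
    [0, -0.5, 0],
    [0, -0.75, 0],
    [0, -1.0, 0],
    [0, -1.25, 0],
    [0, -1.5, 0],
    [0, -1.75, 0],
    [0, -2.0, 0],
    [0, -2.25, 0],
    [0, -2.5, 0],
    [0, -2.75, 0],
    [0, -3.0, 0],
  ],
  yaw=[0, 0, 0, 0, 0, 0, 0, 0, 0, 0, 0, 0],
)

```text
t: 12.03
ee_pos: [527.5, 61.7, 40.3]
ee_rot: [180.0, -0.0, -170.8]
wrist_force: [-1.3, 5.1, 0.0]
opening: 0.001
grasp_force: 2.3
```

```bash
python3 -c "
from h import *
from workcell import *
s=state();print(s['t'],mag(s),RM@s['wrist_force'][:2],s['wrist_force'][2]);pots('pics/t8.png')"
```

```text
12.0333 [-49.69933619  -1.55247661  40.28679283] [-5.28136538 -0.44444193] 0.0006734732997261267
pot [80.7  0.5] 67
pot [48.5  0.3] 93
pot [17.4 -1.1] 59
```

Call:
drive_tool(
  linear=[
    [0, -0.25, 0],
    [0, -0.5, 0],
    [0, -0.75, 0],
    [0, -1.0, 0],
    [0, -1.25, 0],
    [0, -1.5, 0],
    [0, -1.75, 0],
    [0, -2.0, 0],
    [0, -2.25, 0],
    [0, -2.5, 0],
    [0, -2.75, 0],
    [0, -3.0, 0],
  ],
  yaw=[0, 0, 0, 0, 0, 0, 0, 0, 0, 0, 0, 0],
)

```text
t: 13.08
ee_pos: [532.6, 32.0, 40.5]
ee_rot: [-180.0, 0.0, -170.8]
wrist_force: [1.4, 4.2, 0.3]
opening: -0.0
grasp_force: 2.0
```

Call:
drive_tool(
  linear=[
    [0, -0.1, 0],
    [0, -0.2, 0],
    [0, -0.3, 0],
    [0, -0.4, 0],
    [0, -0.5, 0],
    [0, -0.6, 0],
    [0, -0.7, 0],
    [0, -0.8, 0],
    [0, -0.9, 0],
    [0, -1.0, 0],
  ],
  yaw=[0, 0, 0, 0, 0, 0, 0, 0, 0, 0],
)

```text
t: 13.92
ee_pos: [533.9, 22.4, 40.3]
ee_rot: [180.0, -0.0, -170.8]
wrist_force: [1.4, 5.3, -0.6]
opening: 0.001
grasp_force: 2.1
```

```bash
python3 -c "
from h import *
from workcell import *
s=state();print(s['t'],mag(s),RM@s['wrist_force'][:2],s['wrist_force'][2]);pots('pics/t9.png')"
```

```text
13.9167 [-9.88206443 -1.52055821 40.29609101] [-5.01525325  2.18475904] -0.6225113264021072
pot [83.2  0.2] 38
```

Call:
drive_tool(
  linear=[
    [-0.05, -0.1, 0],
    [-0.1, -0.2, 0],
    [-0.15, -0.3, 0],
    [-0.15, -0.4, 0],
    [-0.15, -0.5, 0],
    [-0.15, -0.6, 0],
    [-0.15, -0.7, 0],
    [-0.15, -0.8, 0],
    [-0.15, -0.9, 0],
    [-0.15, -1.0, 0],
  ],
  yaw=[0, 0, 0, 0, 0, 0, 0, 0, 0, 0],
)

```text
t: 14.8
ee_pos: [536.2, 13.2, 40.1]
ee_rot: [179.9, -0.1, -170.8]
wrist_force: [-1.7, 5.4, 3.0]
opening: -0.0
grasp_force: 3.1
```

Call:
drive_tool(
  linear=[
    [0, -0.05, 0],
    [0, -0.1, 0],
    [0, -0.15, 0],
    [0, -0.2, 0],
    [0, -0.25, 0],
    [0, -0.3, 0],
  ],
  yaw=[0, 0, 0, 0, 0, 0],
)

```text
t: 15.3
ee_pos: [536.7, 10.2, 40.1]
ee_rot: [179.9, -0.1, -170.8]
wrist_force: [-1.4, 5.3, 3.2]
opening: -0.0
grasp_force: 3.1
```

Call:
drive_tool(
  linear=[
    [0, -0.05, 0],
    [0, -0.1, 0],
    [0, -0.15, 0],
    [0, -0.2, 0],
    [0, -0.25, 0],
    [0, -0.3, 0],
  ],
  yaw=[0, 0, 0, 0, 0, 0],
)

```text
t: 15.8
ee_pos: [537.2, 7.3, 40.1]
ee_rot: [179.9, -0.1, -170.8]
wrist_force: [-1.8, 6.2, 2.7]
opening: -0.004
grasp_force: 3.0
```

Call:
drive_tool(
  linear=[
    [0, -0.05, 0],
    [0, -0.1, 0],
    [0, -0.15, 0],
    [0, -0.2, 0],
    [0, -0.25, 0],
    [0, -0.3, 0],
  ],
  yaw=[0, 0, 0, 0, 0, 0],
)

```text
t: 16.3
ee_pos: [537.7, 4.3, 40.1]
ee_rot: [179.9, -0.1, -170.8]
wrist_force: [-1.2, 6.1, 2.9]
opening: -0.001
grasp_force: 3.0
```

Call:
drive_tool(
  linear=[
    [0, -0.05, 0],
    [0, -0.1, 0],
    [0, -0.15, 0],
    [0, -0.2, 0],
    [0, -0.2, 0],
  ],
  yaw=[0, 0, 0, 0, 0],
)

```text
t: 16.72
ee_pos: [538.1, 2.3, 40.1]
ee_rot: [179.9, -0.1, -170.8]
wrist_force: [-1.4, 5.9, 2.1]
opening: -0.004
grasp_force: 2.8
```

Call:
drive_tool(
  linear=[
    [0, -0.05, 0],
    [0, -0.1, 0],
    [0, -0.15, 0],
    [0, -0.2, 0],
    [0, -0.2, 0],
  ],
  yaw=[0, 0, 0, 0, 0],
)

```text
t: 17.13
ee_pos: [538.4, 0.3, 40.1]
ee_rot: [179.9, -0.1, -170.8]
wrist_force: [-0.8, 6.2, 3.3]
opening: -0.0
grasp_force: 2.8
```

```bash
python3 -c "
from h import *
from workcell import *
s=state();print(s['t'],mag(s),RM@s['wrist_force'][:2])"
```

```text
17.1333 [12.64261802 -0.68307778 40.08128041] [-6.26479017  0.18100044]
```

Call:
drive_tool(
  linear=[
    [0, -0.05, 0],
    [0, -0.1, 0],
    [0, -0.15, 0],
    [0, -0.15, 0],
  ],
  yaw=[0, 0, 0, 0],
)

```text
t: 17.47
ee_pos: [538.6, -1.2, 40.1]
ee_rot: [179.9, -0.1, -170.8]
wrist_force: [-1.5, 5.6, 2.5]
opening: -0.001
grasp_force: 2.8
```

Call:
drive_tool(
  linear=[
    [0, -0.05, 0],
    [0, -0.1, 0],
    [0, -0.15, 0],
    [0, -0.15, 0],
  ],
  yaw=[0, 0, 0, 0],
)

```text
t: 17.8
ee_pos: [538.8, -2.5, 40.1]
ee_rot: [179.9, -0.1, -170.8]
wrist_force: [-1.3, 5.5, 2.7]
opening: 0.0
grasp_force: 3.2
```

Call:
drive_tool(
  linear=[
    [0, -0.05, 0],
    [0, -0.1, 0],
    [0, -0.15, 0],
    [0, -0.15, 0],
  ],
  yaw=[0, 0, 0, 0],
)

```text
t: 18.13
ee_pos: [538.8, -2.9, 40.1]
ee_rot: [179.8, -0.1, -170.8]
wrist_force: [-1.9, 11.7, 4.7]
opening: -0.002
grasp_force: 5.8
```

Call:
drive_tool(
  linear=[
    [0, -0.03, 0],
    [0, -0.06, 0],
    [0, -0.06, 0],
    [0, -0.06, 0],
  ],
  yaw=[0, 0, 0, 0],
)

```text
t: 18.47
ee_pos: [538.8, -3.0, 40.1]
ee_rot: [179.8, -0.1, -170.8]
wrist_force: [-2.0, 13.8, 6.6]
opening: -0.0
grasp_force: 6.9
```

The force rose from 5.5 N to 14 N while the tool barely moved, so the row is home. The position agrees with the estimate from the rod. Now I back off and rise.

Call:
drive_tool(
  linear=[
    [0, 0.1, 0],
    [0, 0.3, 0],
    [0, 0.8, 0],
    [0, 1.5, 0],
    [0, 1.5, -2.5],
    [0, 1.5, -6],
    [0, 3, -10],
    [6, 8, -12],
    [10, 12, -12],
    [14, 14, -12],
    [14, 14, -12],
  ],
  yaw=[0, 0, 0, 0, 0, 0, 0, 0, 0, 0, 0],
)

```text
t: 19.38
ee_pos: [390.0, 105.1, 159.7]
ee_rot: [-180.0, 0.0, -170.8]
wrist_force: [-0.2, 0.9, 0.8]
opening: 0.001
grasp_force: 0.0
```

```bash
python3 -c "
from h import *
from workcell import *
import cv2
s=state();print(s['t'],mag(s));pots('pics/t10.png')
a=cv2.imread('pics/t10.png')[200:305,155:415];b=get_image('side')[:,:,::-1][185:325,180:350]
cv2.imwrite('pics/c10.png',np.vstack([cv2.resize(a,(600,242),interpolation=cv2.INTER_CUBIC),np.pad(cv2.resize(b,(425,350),interpolation=cv2.INTER_CUBIC),((0,0),(0,175),(0,0)))]))"
```

```text
19.3833 [-114.58637217 -130.29877204  159.7061551 ]
pot [78.5  0.6] 85
pot [44.7  0.1] 92
```

View pics/c10.png

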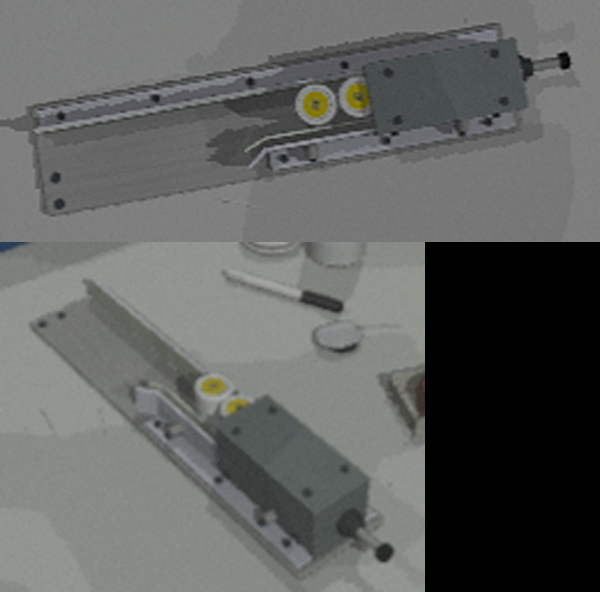

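The last two pots stand upright and touching in the lane at (315,104) and (357,97), and the other two are under the hood. Pot 4 is at x = 45 mm, as expected for home. The loupe, the marker and the part of a tray in view look undisturbed.

```bash
python3 -c "
from workcell import *
print(hand_in())"
```

```text
the job is handed in; nothing more can be done
None
```

I squared the four pots against the fence, pushed them in as one closed row until the end stop pressed back (about 14 N on the tool), and handed the job in; no verdict came back, and the two pots under the hood could not be seen.

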